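Lid the milk pan with the strainer at the lip

TASK

Put the lid that has the strainer holes onto the blue milk pan, turned so that its strainer holes are at the pan's pouring lip and it sits down properly on the rim. Set it down, do not drop it, and leave the plain lid where it lies.

Things in the scene. Friction and masses are not known exactly. Their poses are not given: they have to be found in the camera images.
- strainer_lid_grip (a point): Centre of the black bar knob (50 mm along x, 14 along y, 20 high, 15 mm clear above the disc) on the strainer lid: a loose blue disc 150 mm across, 0.22 kg, with a white patch of black strainer holes near one edge. Point: on the lid's axis, 40 mm above its underside. x points along the bar to the holes (54 mm from centre), z up. A 10 mm high tapered boss (124 to 104 mm) is under the disc.
- plain_lid_grip (a point): The same point on the plain lid, loose on the worktop: same size, colour and knob as the strainer lid, but no white patch and no holes. Not to be used.
- pan_rim (a point): Centre of the mouth of the open blue milk pan, at its rim, 70 mm above the worktop. Fixed; 140 mm across outside, 134 inside. x points to the pouring lip, z up. A black handle 18 mm thick reaches 195 mm from the centre towards -y, up to 8 mm above the rim. A seated lid's boss hangs in the mouth, its disc lies on the rim and its knob's centre is 30 mm above the rim.
- pan_lip (a point): Tip of the pan's white V-shaped pouring lip, 85 mm from the centre of the mouth, at rim height; x points outward from the pan's centre.

How it is judged:
At the end, for the whole second after the job is handed in: The strainer lid rests level and seated on the pan's rim (centre within 12 mm of the pan's, knob centre 30 mm +-4 mm above the rim, tilt under 4 degrees), its strainer holes facing the pouring lip within 15 degrees, released and at rest (horizontal distance between strainer_lid_grip and pan_rim below 0.012 m and z of strainer_lid_grip in the frame of pan_rim between 0.026 and 0.034 m and angle between strainer_lid_grip's own z axis and vertical below 0.07 rad and angle between the x axis of strainer_lid_grip and the x axis of pan_rim, either way round below 0.26 rad and x of pan_lip in the frame of strainer_lid_grip above 0.03 m and linear speed of strainer_lid below 0.02 m/s); the robot touches nothing.
It fails at once if the plain lid is moved more than 30 mm (distance of plain_lid_grip from where it was at the start of the episode above 0.03 m).
It fails at once if the strainer lid is dropped (falls free of the fingers faster than 0.8 m/s, that is from more than about 30 mm) (linear speed of strainer_lid above 0.8 m/s and contact force between the fingers and strainer_lid below 0.1 N).
It also fails if it takes over 40 s, if anything falls off the work surface, if the arm or the gripper's body presses on something with over 40 N, if the wrist force passes 120 N, or if a joint passes its speed limit or range.

ROBOT

A 6-joint arm with a two-finger parallel gripper is mounted at the origin on a cart in front of the work surface, level with it; the furniture and walls round the work are solid. World frame = base frame: x ahead of the robot, y to its left, z up, the work surface at z = 0. Lengths are in m, angles in rad, forces in N, time in s.
With the tool pointing down it reaches from about 0.35 to 0.85 m from the base axis. Payload 8.1 kg.
Tool frame: the origin (TCP) lies at the very end of the fingers, on their centre line; the grasp point (between the pads) lies 19 mm behind it; z points along the fingers, y is the line along which they close (so a half turn about z gives the same grasp; the last joint's range is limited). The gripper opens to 85 mm and grips with 20 to 120 N. Pads are 22 mm wide; open, the fingers measure 114 mm over their backs; the gripper's body (76 mm by 85 mm) begins 54 mm behind the grasp point. The pads swing forward as they close: fully open they stand 13 mm farther back than shut.
Start: joints at [1.054, 0.13, 1.488, -0, 1.523, -0.085], TCP at [0.251, 0.545, 0.231] pointing down, gripper open.
Joint ranges: [-2.96, 2.96], [-0.89, 2.26], [0.02, 2.5], [-1.34, 4.48], [0, 2.73], [-2.66, 2.66]. Speed limits (rad/s): [2.39, 2.39, 2.79, 3.14, 3.14, 3.14].

INTERFACE

Orientations are given as a 3x3 rotation matrix whose columns are the frame's x, y, z axes.
In Python, from plant import robot gives the robot as it stands. The module is installed in compiled form; this text tells all that it offers.
- The arm moves only by the tool send_rows, never from a script. Its argument "commands" is a list of rows, each an object of numbers: "x", "y", "z": the shift along the world's x, y, z normalised to -1 to 1, where 1 is 300 mm; "ax", "ay", "az": the turn, a rotation vector about the world's x, y, z normalised to -1 to 1, where 1 is pi rad. A call has 1 to 20 rows; each row is the pose to reach, as a shift and turn from the pose commanded when the call began, turning the shorter way round; what a row does not reach only later rows make up. A row lasts 1/8 s, in which the tool goes at most 62.5 mm and 10.7 degrees, less where a joint would pass 70% of its speed; a pose out of reach is approached as far as the arm can. A call with a number of a shift or a turn outside -1 to 1 is refused whole. A call with a gripper value outside its range is refused whole. "claw" is the opening in per cent of the stroke, from 0 (shut) to 100 (fully open), set as the call begins (left out, the last holds). The fingers move at their own pace and stop on an object; "force" is the grip in N (left out, the last holds). Time passes only in rows, so rows that repeat a pose let the fingers close. It gives the time, the measured TCP pose, the force, the opening and the grip force at its end, in the units of the state.
- robot.sense(): the state, without advancing time (a new reading comes with each control period).
- robot.capture(name): name is "scene" or "top"; returns the picture (420x560x3 uint8, blue, green, red); there is no depth.
- robot.camera_model(name): a dict with "K" (3x3 intrinsics, pixels), "R" (3x3) and "t" (3): a world point X has camera coordinates R X + t. Camera axes: x right, y down, z forward; pixel columns grow to the right and rows downward; lengths in m; the calibration is good to about 2 mm. A picture is of the moment at which its call begins. camera_model takes no time and is no camera call.
- robot.close_job(): hands the job in; it is judged then, once.
The state is a dict: "t": time; "joint_pos": joint angles; "dq": joint speeds; "effort": joint torques, N m; "tool_pos": TCP position; "tool_rot": TCP orientation; "contact_force": force on the tool from outside, world axes, zero at the start; "wrist_torque": the same for the moment, N m; "finger_gap": finger opening in m; "grip_force": force on a finger pad.
Only numpy, scipy, OpenCV 4.12 (cv2) and the standard library are available. Lean on these libraries where they do the work, as an engineer would, in place of code of your own. Each camera call takes 0.05 s, during which the arm holds its last target. There are 200 camera calls.

## Working session

There is one attempt and no reset: what is moved stays moved. The work goes in short steps, Python scripts to look and compute and a tool call to move; the robot and the scene stay as the last step left them, time stands still between calls to the robot, and variables do not carry over. Pictures are saved under pics/ and viewed, at most 10 in all, crops included, and the job is handed in when it is done.

Besides the shell and the picture viewer there is one more tool, called by a JSON object that holds its "op" and its "data". send_rows: Moves the arm, as the interface text tells. Its arguments: {"type":"object","properties":{"commands":{"type":"array","items":{"type":"object","properties":{"x":{"type":"number"},"y":{"type":"number"},"z":{"type":"number"},"ax":{"type":"number"},"ay":{"type":"number"},"az":{"type":"number"}}}},"claw":{"type":"number"},"force":{"type":"number"}},"required":["commands"]}

```bash
mkdir -p pics; python3 - <<'E'
from plant import robot
import cv2
for n in("top","scene"):
    cv2.imwrite(f"pics/{n}0.png",robot.capture(n)); m=robot.camera_model(n); print(n,m)
s=robot.sense();print(s["t"],s["tool_pos"],s["tool_rot"],s["finger_gap"])
E
```

```text
top {'K': array([[478.27757844,   0.        , 286.50187548],
       [  0.        , 478.27757844, 205.07476051],
       [  0.        ,   0.        ,   1.        ]]), 'R': array([[-1.57091974e-03, -9.99998493e-01,  7.39611146e-04],
       [-9.90134727e-01,  1.45179666e-03, -1.40111077e-01],
       [ 1.40109792e-01, -9.52417937e-04, -9.90135516e-01]]), 't': array([0.0462727 , 0.53084315, 1.07393354])}
scene {'K': array([[449.08771513,   0.        , 285.23828529],
       [  0.        , 449.08771513, 209.38351437],
       [  0.        ,   0.        ,   1.        ]]), 'R': array([[ 0.74483304, -0.667167  ,  0.01058009],
       [-0.44879857, -0.5126516 , -0.73196187],
       [ 0.49376471,  0.54044105, -0.68126344]]), 't': array([-0.37301164,  0.31125897,  0.96974482])}
0.1 [0.25085172 0.54449488 0.23034403] [[-9.08205898e-01  4.18522870e-01 -8.08558175e-04]
 [ 4.18523633e-01  9.08204731e-01 -1.46112262e-03]
 [ 1.22823128e-04 -1.66540089e-03 -9.99998606e-01]] 0.08536908486997824
```

View pics/top0.png

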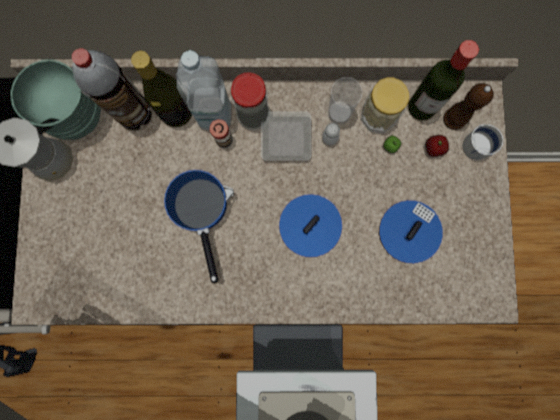

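View pics/scene0.png

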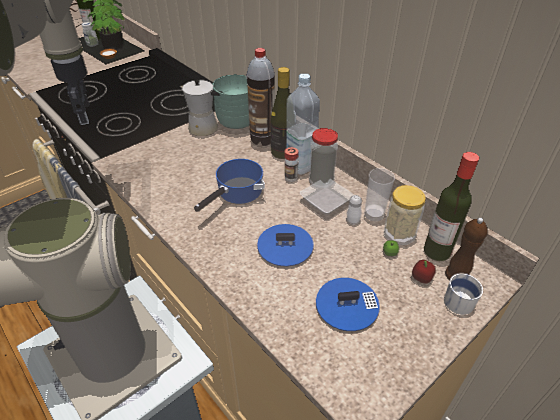

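Top view: pan at (197,201) with its white lip near (229,194) and handle down to (213,280). The plain lid is at (311,225) and the strainer lid at (411,232), with its holes at (425,213). The arm is out of the way. Next I segment and zoom.

```bash
cat > h.py <<'E'
import numpy as np, cv2
from plant import robot
def ray(n,px,z):
    m=robot.camera_model(n);R,t=m["R"],m["t"];c=-R.T@t
    px=np.atleast_2d(np.asarray(px,float))
    d=(R.T@np.linalg.inv(m["K"])@np.c_[px,np.ones(len(px))].T).T
    return (c+d*((z-c[2])/d[:,2])[:,None])[:,:2]
def proj(n,X):
    m=robot.camera_model(n);p=(m["K"]@(m["R"]@np.atleast_2d(X).T+m["t"][:,None])).T
    return p[:,:2]/p[:,2:]
def blue(im):
    h=cv2.cvtColor(im,cv2.COLOR_BGR2HSV); return cv2.inRange(h,(100,130,40),(125,255,255))
def circ(P):
    A=np.c_[2*P,np.ones(len(P))];s=np.linalg.lstsq(A,(P**2).sum(1),rcond=None)[0]
    return s[:2],np.sqrt(s[2]+s[:2]@s[:2])
E
python3 - <<'E'
from h import *
im=cv2.imread("pics/top0.png");hsv=cv2.cvtColor(im,cv2.COLOR_BGR2HSV);b=blue(im)
cs,_=cv2.findContours(b,cv2.RETR_EXTERNAL,cv2.CHAIN_APPROX_NONE)
for c in cs:
    if cv2.contourArea(c)<800: continue
    hull=cv2.convexHull(c)[:,0]
    z=.0125 if hull[:,0].mean()>250 else .07
    print("hull",hull.mean(0),circ(ray("top",c[:,0],z)), z)
def cen(mask,x0,x1,y0,y1):
    ys,xs=np.nonzero(mask[y0:y1,x0:x1]);return np.c_[xs+x0,ys+y0]
w=cv2.inRange(hsv,(0,0,120),(179,90,255))
p=cen(w,405,440,200,226);print("holes",len(p),p.mean(0),ray("top",p.mean(0),.015))
k=cv2.inRange(hsv,(0,0,0),(179,255,70))&~b
p=cen(k,400,423,221,243);print("knob",len(p),p.mean(0),ray("top",p.mean(0),.045))
W=ray("top",p,.048);print(np.linalg.svd(W-W.mean(0),full_matrices=False)[2][0])
a=cv2.resize(im[150:290,155:255],None,fx=5.5,fy=4.2*5.5/4.2,interpolation=cv2.INTER_CUBIC)[:600]
c=cv2.resize(im[190:270,370:450],None,fx=3,fy=3,interpolation=cv2.INTER_CUBIC)
o=np.zeros((600,800,3),np.uint8);o[:,:550]=a[:600,:550];o[:240,555:795]=c;cv2.imwrite("pics/crop0.png",o)
E
```

```text
hull [410.3 236.1] (array([ 0.4684028 , -0.24441513]), np.float64(0.06863603156161198)) 0.0125
hull [310.48484848 226.36363636] (array([ 0.48684992, -0.01040078]), np.float64(0.07161229269818427)) 0.0125
holes 443 [426.67945824 209.16478555] [[ 0.52380624 -0.28653379]]
knob 118 [413.66949153 229.94915254] [[ 0.47184964 -0.24577354]]
[-0.81319943  0.58198513]
```

View pics/crop0.png

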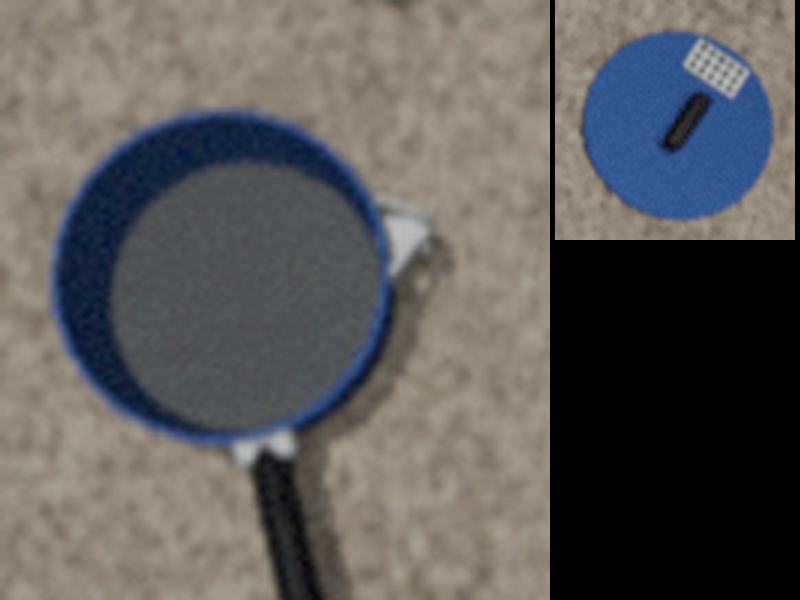

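The zoom shows the pan rim spanning columns 164.6–226.3 and rows 169.6–230.5, with the lip tip at about (233.7,190.4). The strainer lid spans columns 379.3–442.7 and rows 200–263, with its hole patch centred at (423.7,212.7). The knob runs along the line to the holes.

```bash
python3 - <<'E'
from h import *
from scipy.optimize import least_squares
im=cv2.imread("pics/top0.png");h=cv2.cvtColor(im,cv2.COLOR_BGR2HSV)
def fit(mask,z,r,g):  # outer contour vs. projected circle
    c=max(cv2.findContours(mask,cv2.RETR_EXTERNAL,cv2.CHAIN_APPROX_NONE)[0],key=cv2.contourArea)
    P=ray("top",cv2.convexHull(c)[:,0],z)
    s=least_squares(lambda q:np.hypot(*(P-q[:2]).T)-q[2],[*g,r],loss="soft_l1",f_scale=.001);return s.x
b=cv2.morphologyEx(cv2.inRange(h,(100,110,60),(125,255,255)),cv2.MORPH_OPEN,np.ones((2,2)))
L=b.copy();L[:,:370]=0;S=fit(L,.0125,.075,(.47,-.244))
L=b.copy();L[:,250:]=0;P=fit(L,.07,.07,(.5,.23))
print("strainer",S,"pan",P)
q=ray("top",[(164.6,201),(226.3,201),(195.5,169.6),(195.5,230.5)],.07)
print("pan manual",(q[2,0]+q[3,0])/2,(q[0,1]+q[1,1])/2)
def ang(v):return np.degrees(np.arctan2(v[1],v[0]))
print("holes dir",ang(ray("top",(423.7,212.7),.015)[0]-S[:2]),np.hypot(*(ray("top",(423.7,212.7),.015)[0]-S[:2])))
k=ray("top",[(370+(664-555)/3,190+148/3),(370+(708-555)/3,190+96/3)],.048);print("knob",k.mean(0),ang(k[1]-k[0]))
l=ray("top",(233.7,190.4),.07)[0]-P[:2];print("lip",ang(l),np.hypot(*l))
hd=ray("top",(213,278),.069)[0]-P[:2];print("handle+90",ang(hd)+90,np.hypot(*hd))
# check via scene camera
ov=im.copy();t=np.linspace(0,6.283,120)
for C,r,z in((S,.075,.0125),(P,.07,.07)):
    cv2.polylines(ov,[proj("top",np.c_[C[0]+r*np.cos(t),C[1]+r*np.sin(t),t*0+z]).round().astype(int)],1,(0,255,0),1)
sc=cv2.imread("pics/scene0.png")
for C,r,z in((S,.075,.0125),(P,.07,.07)):
    cv2.polylines(sc,[proj("scene",np.c_[C[0]+r*np.cos(t),C[1]+r*np.sin(t),t*0+z]).round().astype(int)],1,(0,255,0),1)
o=np.vstack([np.hstack([cv2.resize(i[y:y+100,x:x+130],None,fx=3,fy=3) for x,y in xy]) for i,xy in((ov,((140,150),(350,180))),(sc,((180,140),(290,260))))])
cv2.imwrite("pics/ov0.png",o)
E
```

```text
strainer [ 0.46954387 -0.2490596   0.07308067] pan [0.53968805 0.24963019 0.06482407]
pan manual 0.5386790759628547 0.2509827890114046
holes dir -33.26069196625764 0.05481592944173567
knob [ 0.4699919  -0.24494557] -41.487073252983976
lip -76.48653101659873 0.08703912999332783
handle+90 -76.7015664180152 0.18053719000799603
```

View pics/ov0.png

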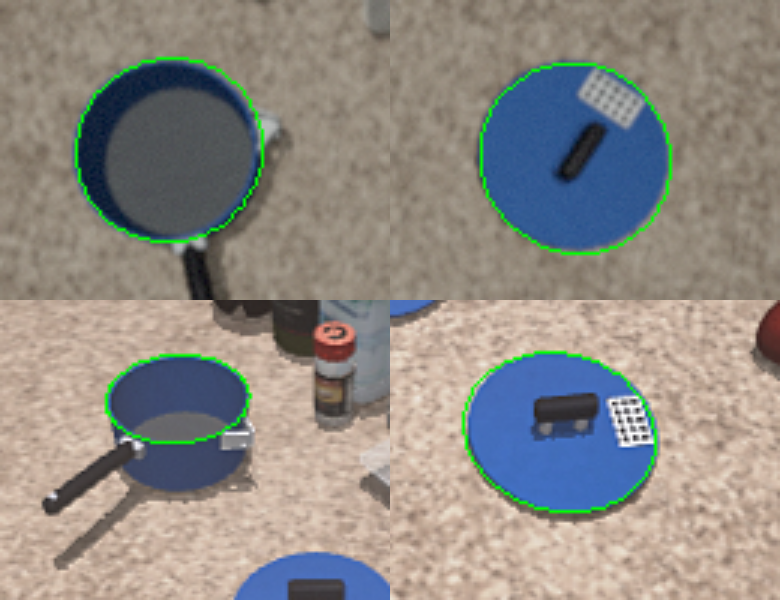

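Both overlays match. The lid is at about (0.470,-0.246) with its holes pointing at -37°, and the pan is at (0.539,0.250) with its lip at -76.6°. I approach at height.

{"op": "send_rows", "data": {"commands": [{"x": 0.07, "y": -0.2}, {"x": 0.14, "y": -0.4}, {"x": 0.22, "y": -0.6}, {"x": 0.29, "y": -0.8}, {"x": 0.365, "y": -1}, {"x": 0.365, "y": -1}], "claw": 70, "force": 50}}

```text
validation failed for argument at $.co...
```

{"op": "send_rows", "data": {"commands": [{"x": 0.06, "y": -0.2}, {"x": 0.12, "y": -0.4}, {"x": 0.18, "y": -0.6}, {"x": 0.24, "y": -0.8}, {"x": 0.3, "y": -1}, {"x": 0.3, "y": -1}]}}

```text
validation failed for argument at $.co...
```

{"op": "send_rows", "data": {"commands": [{"x": 0.02, "y": -0.2, "az": -0.03}, {"x": 0.04, "y": -0.4, "az": -0.068}, {"x": 0.065, "y": -0.6, "z": -0.1, "az": -0.068}, {"x": 0.065, "y": -0.635, "z": -0.25, "az": -0.068}, {"x": 0.065, "y": -0.635, "z": -0.433, "az": -0.068}, {"x": 0.065, "y": -0.635, "z": -0.433, "az": -0.068}, {"x": 0.065, "y": -0.635, "z": -0.433, "az": -0.068}]}}

```text
validation failed for argument at $.co...
```

```bash
python3 - <<'E'
from h import *
a=robot.capture("top");b=robot.capture("scene");s=robot.sense();print(s["t"],s["tool_pos"],s["tool_rot"][:,1],s["finger_gap"],s["joint_pos"])
p=s["tool_pos"];x=s["tool_rot"][:,0]
for d in (-.025,.025): # predicted knob line below tool
    for n,i in(("top",a),("scene",b)):
        q=proj(n,[p[0]+d*x[0],p[1]+d*x[1],.05])[0];cv2.circle(i,tuple(q.round().astype(int)),1,(0,255,255),-1)
cv2.imwrite("pics/g1.png",np.hstack([cv2.resize(a[170:290,350:480],None,fx=3,fy=3),cv2.resize(b[220:340,280:410],None,fx=3,fy=3)]))
E
```

```text
0.2 [0.25091518 0.54463779 0.23062305] [ 0.41851848  0.90820753 -0.0011724 ] 0.08542157717471961 [ 1.05358747e+00  1.30896697e-01  1.48887749e+00  9.00559509e-06
  1.52299593e+00 -8.53954638e-02]
```

View pics/g1.png

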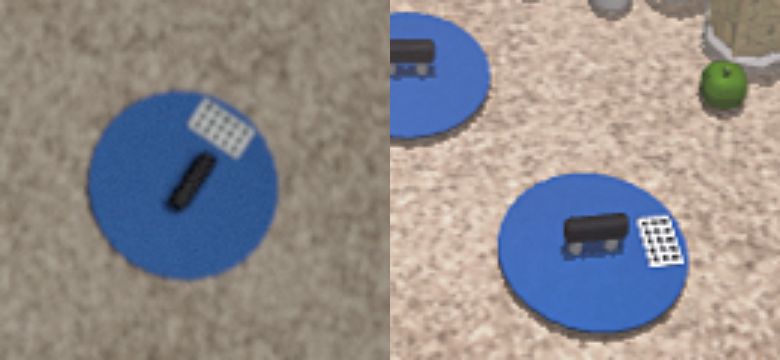

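The arm hasn't moved, because the rows were refused, probably for missing fields. I'll give all six numbers in each row.

{"op": "send_rows", "data": {"commands": [{"x": 0.07, "y": -0.2, "z": 0.0, "ax": 0.0, "ay": 0.0, "az": 0.0}, {"x": 0.14, "y": -0.4, "z": 0.0, "ax": 0.0, "ay": 0.0, "az": 0.0}, {"x": 0.22, "y": -0.6, "z": 0.0, "ax": 0.0, "ay": 0.0, "az": 0.0}, {"x": 0.29, "y": -0.8, "z": 0.0, "ax": 0.0, "ay": 0.0, "az": 0.0}, {"x": 0.365, "y": -1.0, "z": 0.0, "ax": 0.0, "ay": 0.0, "az": 0.0}, {"x": 0.365, "y": -1.0, "z": 0.0, "ax": 0.0, "ay": 0.0, "az": 0.0}], "claw": 70, "force": 50}}

```text
t: 0.95
tool_pos: [0.3618, 0.2417, 0.2314]
tool_rot: [[-0.906, 0.423, 0.001], [0.423, 0.906, -0.001], [-0.001, -0.0, -1.0]]
contact_force: [-0.4, 0.3, 0.1]
finger_gap: 0.0597
grip_force: 0.0
```

{"op": "send_rows", "data": {"commands": [{"x": 0.06, "y": -0.2, "z": 0.0, "ax": 0.0, "ay": 0.0, "az": 0.0}, {"x": 0.12, "y": -0.4, "z": 0.0, "ax": 0.0, "ay": 0.0, "az": 0.0}, {"x": 0.18, "y": -0.6, "z": 0.0, "ax": 0.0, "ay": 0.0, "az": 0.0}, {"x": 0.24, "y": -0.8, "z": 0.0, "ax": 0.0, "ay": 0.0, "az": 0.0}, {"x": 0.3, "y": -1.0, "z": 0.0, "ax": 0.0, "ay": 0.0, "az": 0.0}, {"x": 0.3, "y": -1.0, "z": 0.0, "ax": 0.0, "ay": 0.0, "az": 0.0}]}}

```text
t: 1.7
tool_pos: [0.4512, -0.0583, 0.231]
tool_rot: [[-0.906, 0.423, -0.0], [0.423, 0.906, -0.001], [0.0, -0.001, -1.0]]
contact_force: [-0.2, 1.1, -0.4]
finger_gap: 0.0598
grip_force: 0.0
```

{"op": "send_rows", "data": {"commands": [{"x": 0.02, "y": -0.2, "z": 0.0, "ax": 0.0, "ay": 0.0, "az": -0.03}, {"x": 0.04, "y": -0.4, "z": 0.0, "ax": 0.0, "ay": 0.0, "az": -0.068}, {"x": 0.065, "y": -0.6, "z": -0.1, "ax": 0.0, "ay": 0.0, "az": -0.068}, {"x": 0.065, "y": -0.635, "z": -0.25, "ax": 0.0, "ay": 0.0, "az": -0.068}, {"x": 0.065, "y": -0.635, "z": -0.433, "ax": 0.0, "ay": 0.0, "az": -0.068}, {"x": 0.065, "y": -0.635, "z": -0.433, "ax": 0.0, "ay": 0.0, "az": -0.068}, {"x": 0.065, "y": -0.635, "z": -0.433, "ax": 0.0, "ay": 0.0, "az": -0.068}]}}

```text
t: 2.58
tool_pos: [0.4713, -0.245, 0.1033]
tool_rot: [[-0.8, 0.6, 0.001], [0.6, 0.8, -0.001], [-0.001, 0.0, -1.0]]
contact_force: [-0.2, 0.5, 0.8]
finger_gap: 0.0598
grip_force: 0.0
```

```bash
python3 - <<'E'
from h import *
a=robot.capture("top");b=robot.capture("scene");s=robot.sense();print(s["t"],s["tool_pos"],s["tool_rot"][:,1],s["finger_gap"],s["joint_pos"])
p=s["tool_pos"];x=s["tool_rot"][:,0]
for d in (-.025,.025): # predicted knob line below tool
    for n,i in(("top",a),("scene",b)):
        q=proj(n,[p[0]+d*x[0],p[1]+d*x[1],.05])[0];cv2.circle(i,tuple(q.round().astype(int)),1,(0,255,255),-1)
cv2.imwrite("pics/g2.png",np.hstack([cv2.resize(a[170:290,350:480],None,fx=3,fy=3),cv2.resize(b[220:340,280:410],None,fx=3,fy=3)]))
E
```

```text
2.675 [ 0.47226902 -0.24598716  0.10471336] [6.00676981e-01 7.99491681e-01 4.64841386e-04] 0.05953955033710843 [-5.76589899e-01  4.22517022e-02  1.81871597e+00  1.39050230e-04
  1.27571992e+00 -1.50307752e+00]
```

View pics/g2.png

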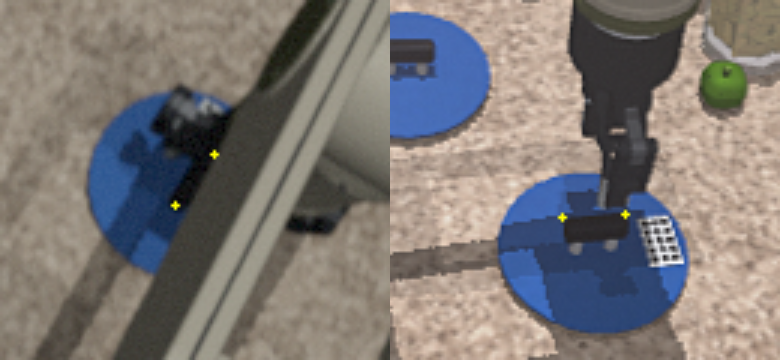

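The gripper is over the knob. In both views the yellow predicted bar ends sit on the bar's ends: (562,217) and (625,214) in the scene half. I descend, then close.

{"op": "send_rows", "data": {"commands": [{"x": 0.0, "y": 0.0, "z": -0.1, "ax": 0.0, "ay": 0.0, "az": 0.0}, {"x": 0.0, "y": 0.0, "z": -0.2, "ax": 0.0, "ay": 0.0, "az": 0.0}, {"x": 0.0, "y": 0.0, "z": -0.26, "ax": 0.0, "ay": 0.0, "az": 0.0}, {"x": 0.0, "y": 0.0, "z": -0.26, "ax": 0.0, "ay": 0.0, "az": 0.0}, {"x": 0.0, "y": 0.0, "z": -0.26, "ax": 0.0, "ay": 0.0, "az": 0.0}, {"x": 0.0, "y": 0.0, "z": -0.26, "ax": 0.0, "ay": 0.0, "az": 0.0}]}}

```text
t: 3.42
tool_pos: [0.4712, -0.2463, 0.0249]
tool_rot: [[-0.799, 0.602, 0.002], [0.602, 0.799, -0.001], [-0.003, 0.0, -1.0]]
contact_force: [-0.0, 0.5, -0.5]
finger_gap: 0.0594
grip_force: 0.0
```

{"op": "send_rows", "data": {"commands": [{"x": 0.0, "y": 0.0, "z": 0.0, "ax": 0.0, "ay": 0.0, "az": 0.0}, {"x": 0.0, "y": 0.0, "z": 0.0, "ax": 0.0, "ay": 0.0, "az": 0.0}, {"x": 0.0, "y": 0.0, "z": 0.0, "ax": 0.0, "ay": 0.0, "az": 0.0}, {"x": 0.0, "y": 0.0, "z": 0.0, "ax": 0.0, "ay": 0.0, "az": 0.0}, {"x": 0.0, "y": 0.0, "z": 0.0, "ax": 0.0, "ay": 0.0, "az": 0.0}, {"x": 0.0, "y": 0.0, "z": 0.0, "ax": 0.0, "ay": 0.0, "az": 0.0}, {"x": 0.0, "y": 0.0, "z": 0.0, "ax": 0.0, "ay": 0.0, "az": 0.0}, {"x": 0.0, "y": 0.0, "z": 0.0, "ax": 0.0, "ay": 0.0, "az": 0.0}], "claw": 0, "force": 50}}

```text
t: 4.42
tool_pos: [0.4703, -0.2458, 0.0238]
tool_rot: [[-0.799, 0.602, 0.0], [0.602, 0.799, -0.0], [-0.001, -0.0, -1.0]]
contact_force: [-1.6, -0.1, 5.8]
finger_gap: 0.013
grip_force: 51.2
```

Gripped: gap 13 mm, 51 N. Lift, turn and carry to just short of the pan.

{"op": "send_rows", "data": {"commands": [{"x": 0.0, "y": 0.0, "z": 0.05, "ax": 0.0, "ay": 0.0, "az": 0.0}, {"x": 0.0, "y": 0.0, "z": 0.15, "ax": 0.0, "ay": 0.0, "az": 0.0}, {"x": 0.0, "y": 0.0, "z": 0.27, "ax": 0.0, "ay": 0.0, "az": 0.0}, {"x": 0.0, "y": 0.0, "z": 0.38, "ax": 0.0, "ay": 0.0, "az": 0.0}, {"x": 0.0, "y": 0.0, "z": 0.45, "ax": 0.0, "ay": 0.0, "az": 0.0}, {"x": 0.03, "y": 0.1, "z": 0.45, "ax": 0.0, "ay": 0.0, "az": -0.03}, {"x": 0.05, "y": 0.24, "z": 0.45, "ax": 0.0, "ay": 0.0, "az": -0.06}, {"x": 0.08, "y": 0.38, "z": 0.45, "ax": 0.0, "ay": 0.0, "az": -0.1}, {"x": 0.11, "y": 0.52, "z": 0.45, "ax": 0.0, "ay": 0.0, "az": -0.14}, {"x": 0.14, "y": 0.66, "z": 0.45, "ax": 0.0, "ay": 0.0, "az": -0.18}, {"x": 0.17, "y": 0.8, "z": 0.45, "ax": 0.0, "ay": 0.0, "az": -0.22}, {"x": 0.19, "y": 0.92, "z": 0.45, "ax": 0.0, "ay": 0.0, "az": -0.22}, {"x": 0.2, "y": 1.0, "z": 0.45, "ax": 0.0, "ay": 0.0, "az": -0.22}, {"x": 0.2, "y": 1.0, "z": 0.45, "ax": 0.0, "ay": 0.0, "az": -0.22}]}}

```text
t: 6.18
tool_pos: [0.5296, 0.0561, 0.1584]
tool_rot: [[-0.235, 0.972, -0.001], [0.972, 0.235, 0.0], [0.001, -0.001, -1.0]]
contact_force: [0.5, -1.2, -2.6]
finger_gap: 0.0131
grip_force: 50.2
```

```bash
python3 - <<'E'
from h import *
a=robot.capture("top");b=robot.capture("scene");s=robot.sense();print(s["t"],s["tool_pos"],s["tool_rot"],s["finger_gap"],s["grip_force"],s["contact_force"],s["wrist_torque"])
cv2.imwrite("pics/c1.png",np.hstack([a[100:340,100:400],b[60:300,180:480]]))
E
```

```text
6.275 [0.5297     0.05431598 0.15838216] [[-2.32791613e-01  9.72526408e-01 -6.71086159e-04]
 [ 9.72526625e-01  2.32791432e-01 -3.37358482e-04]
 [-1.71866924e-04 -7.31183382e-04 -9.99999718e-01]] 0.012922000073381486 50.18082082271576 [-0.31519069  0.03886218 -3.32284408] [-0.02800459  0.05947532  0.00196314]
```

View pics/c1.png

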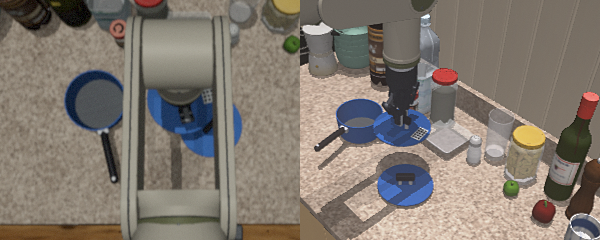

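The lid is held level, with its holes towards the lip side: patch at about (419,132) in the scene half. The plain lid is undisturbed. I measure the lid's offset from the tool once.

```bash
python3 - <<'E'
from h import *
from scipy.optimize import least_squares
im=robot.capture("scene");s=robot.sense();p=s["tool_pos"];x=s["tool_rot"][:,0];z=p[2]-.0088
q=proj("scene",[*p[:2],z])[0];h=cv2.cvtColor(im,cv2.COLOR_BGR2HSV)
m=cv2.inRange(h,(100,100,30),(125,255,255));c,r=q.astype(int)
t=np.linspace(0,6.283,90,endpoint=False);ex=proj("scene",np.c_[p[0]+.075*np.cos(t),p[1]+.075*np.sin(t),t*0+z])
E=cv2.Canny(im,60,150);ys,xs=np.nonzero(E);W=ray("scene",np.c_[xs,ys],z)
P=W[abs(np.hypot(*(W-p[:2]).T)-.075)<.006]
f=least_squares(lambda c:np.hypot(*(P-c).T)-.075,p[:2],loss="soft_l1",f_scale=.001).x
w=cv2.inRange(h,(0,0,150),(179,70,255));ys,xs=np.nonzero(w);W=ray("scene",np.c_[xs,ys],z)
H=W[np.hypot(*(W-(p[:2]+.054*x[:2]*(-1 if x[1]>0 else 1))).T)<.022].mean(0)
d=H-f;print("tool",p,"lid",f,"n",len(P),"holes ang",np.degrees(np.arctan2(d[1],d[0])),np.hypot(*d))
cv2.polylines(im,[ex.astype(int)],1,(0,255,0),1)
cv2.imwrite("pics/c2.png",cv2.resize(im[r-60:r+60,c-80:c+80],None,fx=4,fy=4))
E
```

```text
tool [0.5297942  0.05389461 0.15839786] lid [0.53051682 0.05265759] n 162 holes ang -79.64671088399517 0.06255704379497347
```

View pics/c2.png

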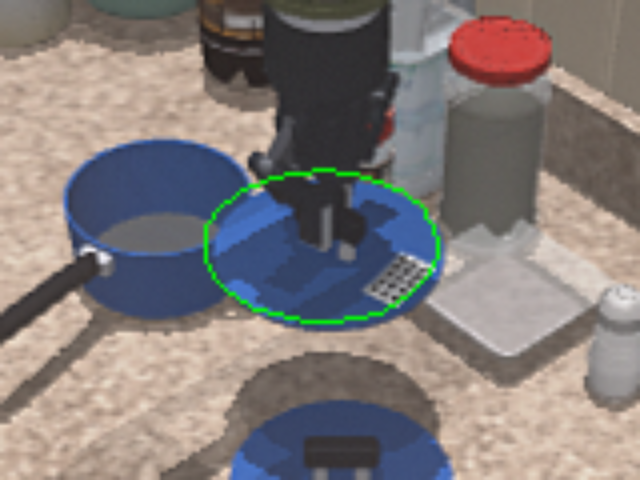

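The lid is within 2 mm of the tool axis: the green circle is only slightly above its outline. I move over the pan and come down to just above the rim.

{"op": "send_rows", "data": {"commands": [{"x": 0.01, "y": 0.12, "z": 0.0, "ax": 0.0, "ay": 0.0, "az": 0.0}, {"x": 0.02, "y": 0.28, "z": 0.0, "ax": 0.0, "ay": 0.0, "az": 0.0}, {"x": 0.03, "y": 0.44, "z": 0.0, "ax": 0.0, "ay": 0.0, "az": 0.0}, {"x": 0.03, "y": 0.58, "z": 0.0, "ax": 0.0, "ay": 0.0, "az": 0.0}, {"x": 0.03, "y": 0.655, "z": 0.0, "ax": 0.0, "ay": 0.0, "az": 0.0}, {"x": 0.03, "y": 0.655, "z": 0.0, "ax": 0.0, "ay": 0.0, "az": 0.0}, {"x": 0.03, "y": 0.655, "z": -0.08, "ax": 0.0, "ay": 0.0, "az": 0.0}, {"x": 0.03, "y": 0.655, "z": -0.15, "ax": 0.0, "ay": 0.0, "az": 0.0}, {"x": 0.03, "y": 0.655, "z": -0.18, "ax": 0.0, "ay": 0.0, "az": 0.0}, {"x": 0.03, "y": 0.655, "z": -0.18, "ax": 0.0, "ay": 0.0, "az": 0.0}]}}

```text
t: 7.58
tool_pos: [0.5389, 0.2497, 0.1039]
tool_rot: [[-0.231, 0.973, -0.001], [0.973, 0.231, -0.001], [-0.0, -0.001, -1.0]]
contact_force: [-0.2, 0.1, -2.6]
finger_gap: 0.013
grip_force: 50.1
```

```bash
python3 - <<'E'
from h import *
im=robot.capture("scene");s=robot.sense();p=s["tool_pos"];print(s["t"],p,s["contact_force"],s["finger_gap"])
t=np.linspace(0,6.283,90)
for C,r,z,k in((p,.075,p[2]-.0088,(0,255,0)),((.539,.25),.07,.07,(0,255,255))):
    cv2.polylines(im,[proj("scene",np.c_[C[0]+r*np.cos(t),C[1]+r*np.sin(t),t*0+z]).round().astype(int)],1,k,1)
cv2.imwrite("pics/d1.png",cv2.resize(im[130:250,160:320],None,fx=4,fy=4))
E
```

```text
7.625 [0.5394288  0.25018112 0.10480681] [ 0.26950549 -0.01080842 -2.64668408] 0.013115423253924457
```

View pics/d1.png

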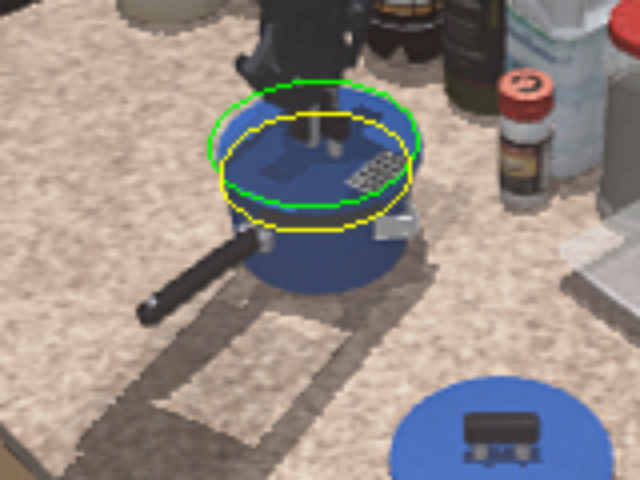

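The lid hovers concentric over the rim, with the hole patch at (378,172) beside the white lip at (395,226). I lower it slowly.

{"op": "send_rows", "data": {"commands": [{"x": 0.0, "y": 0.0, "z": -0.015, "ax": 0.0, "ay": 0.0, "az": 0.0}, {"x": 0.0, "y": 0.0, "z": -0.03, "ax": 0.0, "ay": 0.0, "az": 0.0}, {"x": 0.0, "y": 0.0, "z": -0.04, "ax": 0.0, "ay": 0.0, "az": 0.0}, {"x": 0.0, "y": 0.0, "z": -0.05, "ax": 0.0, "ay": 0.0, "az": 0.0}, {"x": 0.0, "y": 0.0, "z": -0.055, "ax": 0.0, "ay": 0.0, "az": 0.0}, {"x": 0.0, "y": 0.0, "z": -0.06, "ax": 0.0, "ay": 0.0, "az": 0.0}, {"x": 0.0, "y": 0.0, "z": -0.06, "ax": 0.0, "ay": 0.0, "az": 0.0}, {"x": 0.0, "y": 0.0, "z": -0.06, "ax": 0.0, "ay": 0.0, "az": 0.0}]}}

```text
t: 8.62
tool_pos: [0.5391, 0.251, 0.0865]
tool_rot: [[-0.232, 0.973, 0.0], [0.973, 0.232, 0.0], [0.0, 0.0, -1.0]]
contact_force: [0.4, -0.1, -2.6]
finger_gap: 0.0128
grip_force: 50.2
```

{"op": "send_rows", "data": {"commands": [{"x": 0.0, "y": 0.0, "z": -0.004, "ax": 0.0, "ay": 0.0, "az": 0.0}, {"x": 0.0, "y": 0.0, "z": -0.008, "ax": 0.0, "ay": 0.0, "az": 0.0}, {"x": 0.0, "y": 0.0, "z": -0.008, "ax": 0.0, "ay": 0.0, "az": 0.0}, {"x": 0.0, "y": 0.0, "z": -0.008, "ax": 0.0, "ay": 0.0, "az": 0.0}]}}

```text
t: 9.12
tool_pos: [0.5392, 0.251, 0.0841]
tool_rot: [[-0.232, 0.973, 0.0], [0.973, 0.232, 0.0], [0.0, 0.0, -1.0]]
contact_force: [0.7, -0.0, -1.1]
finger_gap: 0.0126
grip_force: 50.2
```

Contact is just starting, at the expected seated height. I go 1 mm further, then release.

{"op": "send_rows", "data": {"commands": [{"x": 0.0, "y": 0.0, "z": -0.003, "ax": 0.0, "ay": 0.0, "az": 0.0}, {"x": 0.0, "y": 0.0, "z": -0.003, "ax": 0.0, "ay": 0.0, "az": 0.0}, {"x": 0.0, "y": 0.0, "z": -0.003, "ax": 0.0, "ay": 0.0, "az": 0.0}]}}

```text
t: 9.5
tool_pos: [0.5392, 0.251, 0.084]
tool_rot: [[-0.232, 0.973, 0.0], [0.973, 0.232, 0.0], [0.0, 0.0, -1.0]]
contact_force: [-3.4, -1.6, 5.7]
finger_gap: 0.0132
grip_force: 51.3
```

{"op": "send_rows", "data": {"commands": [{"x": 0.0, "y": 0.0, "z": 0.0, "ax": 0.0, "ay": 0.0, "az": 0.0}, {"x": 0.0, "y": 0.0, "z": 0.0, "ax": 0.0, "ay": 0.0, "az": 0.0}, {"x": 0.0, "y": 0.0, "z": 0.0, "ax": 0.0, "ay": 0.0, "az": 0.0}, {"x": 0.0, "y": 0.0, "z": 0.0, "ax": 0.0, "ay": 0.0, "az": 0.0}, {"x": 0.0, "y": 0.0, "z": 0.0, "ax": 0.0, "ay": 0.0, "az": 0.0}, {"x": 0.0, "y": 0.0, "z": 0.0, "ax": 0.0, "ay": 0.0, "az": 0.0}], "claw": 60}}

```text
t: 10.25
tool_pos: [0.5391, 0.251, 0.0831]
tool_rot: [[-0.232, 0.973, 0.0], [0.973, 0.232, 0.0], [0.0, 0.0, -1.0]]
contact_force: [-0.5, -0.2, 0.2]
finger_gap: 0.0511
grip_force: 0.0
```

{"op": "send_rows", "data": {"commands": [{"x": 0.0, "y": 0.0, "z": 0.05, "ax": 0.0, "ay": 0.0, "az": 0.0}, {"x": 0.0, "y": 0.0, "z": 0.15, "ax": 0.0, "ay": 0.0, "az": 0.0}, {"x": 0.0, "y": 0.0, "z": 0.3, "ax": 0.0, "ay": 0.0, "az": 0.0}, {"x": 0.0, "y": 0.0, "z": 0.45, "ax": 0.0, "ay": 0.0, "az": 0.0}, {"x": -0.2, "y": -0.1, "z": 0.5, "ax": 0.0, "ay": 0.0, "az": 0.0}, {"x": -0.4, "y": -0.2, "z": 0.5, "ax": 0.0, "ay": 0.0, "az": 0.0}, {"x": -0.5, "y": -0.4, "z": 0.5, "ax": 0.0, "ay": 0.0, "az": 0.0}, {"x": -0.5, "y": -0.6, "z": 0.5, "ax": 0.0, "ay": 0.0, "az": 0.0}, {"x": -0.5, "y": -0.8, "z": 0.5, "ax": 0.0, "ay": 0.0, "az": 0.0}, {"x": -0.5, "y": -0.8, "z": 0.5, "ax": 0.0, "ay": 0.0, "az": 0.0}]}}

```text
t: 11.5
tool_pos: [0.3891, 0.0074, 0.2345]
tool_rot: [[-0.226, 0.974, 0.003], [0.974, 0.226, -0.001], [-0.002, 0.002, -1.0]]
contact_force: [0.4, 0.6, -0.6]
finger_gap: 0.0515
grip_force: 0.0
```

```bash
python3 - <<'E'
from h import *
a=robot.capture("top");b=robot.capture("scene");s=robot.sense();print(s["t"],s["tool_pos"],s["contact_force"])
t=np.linspace(0,6.283,90)
for n,i in(("top",a),("scene",b)):
    cv2.polylines(i,[proj(n,np.c_[.539+.075*np.cos(t),.25+.075*np.sin(t),t*0+.0725]).round().astype(int)],1,(0,255,0),1)
cv2.imwrite("pics/e1.png",np.hstack([cv2.resize(a[150:290,140:270],None,fx=3,fy=3),cv2.resize(b[140:280,170:300],None,fx=3,fy=3)]))
E
```

```text
11.6 [0.38936051 0.01021694 0.23412393] [-0.26256619  0.3089557  -0.41327358]
```

View pics/e1.png

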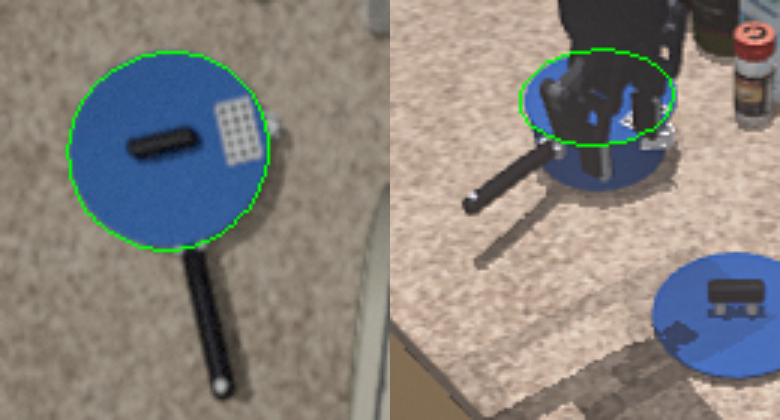

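The lid outline coincides with the predicted seated circle in the top view. The hole patch at (238,130) is at the lip at (272,127), and the arm is clear, so I hand in.

```bash
python3 -c "
from plant import robot
print(robot.close_job())"
```

```text
the job is handed in; nothing more can be done
None
```

The strainer lid is set down on the blue milk pan, released, and its strainer holes face the pouring lip; it looks seated and centred in the last top view, the plain lid was not touched, and the job was handed in at about 11.6 s (no verdict was shown).

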